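Set up a bowl and its foot ring for soldering over a raised screen

ROBOT

A 6-joint arm with a two-finger parallel gripper is mounted at the origin on a cart in front of the work surface, level with it; the furniture and walls round the work are solid. World frame = base frame: x ahead of the robot, y to its left, z up, the work surface at z = 0. Lengths are in m, angles in rad, forces in N, time in s.
With the tool pointing down it reaches from about 0.3 to 0.95 m from the base axis. Payload 3.1 kg.
Tool frame: the origin (TCP) lies on the centre line of the jaws, within the pads' length; the fingertips stand 25 mm ahead of it and the grasp point (between the pads) lies 6 mm ahead of it; z points along the fingers, y is the line along which they close (so a half turn about z gives the same grasp; the last joint's range is limited). The gripper opens to 85 mm and grips with 20 to 120 N. Pads are 22 mm wide; open, the fingers measure 114 mm over their backs; the gripper's body (76 mm by 85 mm) begins 54 mm behind the grasp point. The pads swing forward as they close: fully open they stand 13 mm farther back than shut.
Start: joints at [1.214, 0.308, 1.634, -0, 1.2, -0.07], TCP at [0.177, 0.599, 0.256] pointing down, gripper open.
Joint ranges: [-3.06, 3.06], [-0.79, 1.96], [0.05, 2.63], [-1.19, 4.34], [0.05, 2.64], [-2.94, 2.94]. Speed limits (rad/s): [2.79, 2.79, 3.14, 3.14, 3.14, 3.14].

INTERFACE

Orientations are given as a unit quaternion [x, y, z, w].
In Python, from station import monitor, eyes, job gives the robot as it stands. The module is installed in compiled form; this text tells all that it offers.
- The arm moves only by the tool play_rows, never from a script. Its argument "moves" is a list of rows, each a list of 6 numbers: the shift along the tool's x, y, z in mm, then the turn, a rotation vector about the tool's x, y, z in degrees. In form: [[dx, dy, dz, wx, wy, wz], ...]. A call has 1 to 20 rows; each row is the pose to reach, as a shift and turn from the pose commanded when the call began, along the tool's axes at that moment; what a row does not reach only later rows make up. A row lasts 1/10 s, in which the tool goes at most 50 mm and 8.59 degrees, less where a joint would pass 70% of its speed; a pose out of reach is approached as far as the arm can. A call with a gripper value outside its range is refused whole. "gripper" is the opening, from -1 (shut) to 1 (fully open), so that 0 is half open, set as the call begins (left out, the last holds). The fingers move at their own pace and stop on an object; "grip_force" is the grip in N (left out, the last holds). Time passes only in rows, so rows that repeat a pose let the fingers close. It gives the time, the measured TCP pose, the force, the opening and the grip force at its end, in the units of the state.
- monitor.get_obs(): the state, without advancing time (a new reading comes with each control period).
- eyes.snapshot(name): name is "side" or "top"; returns the picture (384x512x3 uint8, red, green, blue); there is no depth.
- eyes.camera_info(name): a dict with "fx", "fy", "cx", "cy" (pixels), "R" (3x3) and "t" (3): a world point X has camera coordinates R X + t. Camera axes: x right, y down, z forward; pixel columns grow to the right and rows downward; lengths in m; the calibration is good to about 2 mm. A picture is of the moment at which its call begins. camera_info takes no time and is no camera call.
- job.sign_off(): hands the job in; it is judged then, once.
The state is a dict: "time": time; "joints": joint angles; "joint_velocities": joint speeds; "joint_torque": joint torques, N m; "tool_pos": TCP position; "tcp_rot": TCP orientation; "ft_force": force on the tool from outside, world axes, zero at the start; "torque": the same for the moment, N m; "opening": finger opening in m; "grasp_force": force on a finger pad.
Only numpy, scipy, OpenCV 4.12 (cv2) and the standard library are available. Lean on these libraries where they do the work, as an engineer would, in place of code of your own. Each camera call takes 0.05 s, during which the arm holds its last target. There are 200 camera calls.

TASK

Set up the little copper bowl for soldering on its foot: on the soldering board, stand the two tall kiln posts upright side by side in front of the firebrick, leaving about 5 cm of clear air to the brick, and lay the mesh screen over them, parallel to the brick and centred on it, level, turned-down edges outside the posts, one post under each end so that the torch can get in between. Put the bowl upside down, as it lies, in the middle of the screen, and the foot ring on top of it, dropped flat over the raised step of its base. Leave the short kiln post and the vial where they stand.

Things in the scene. Friction and masses are not known exactly. Their poses are not given: they have to be found in the camera images.
- hearth_board: scorched irregular many-sided soldering board lying flat on the bench, about 300 x 310 mm, 18 mm thick; fixed. Origin: centre of its underside; z up; x points to the side where the firebrick stands
- back_brick: long pale firebrick standing on edge on the back part of the board, 65 mm (x) x 229 mm (y) x 112 mm high, its foot 18 mm and its top 130 mm above the bench; fixed. Origin: centre of its underside; y along its length; its front face, at x = -32 mm, looks towards the robot
- post_a: tall off-white square kiln post, 38 x 38 mm, 50 mm high, with a 16 mm hole down its middle, standing upright; one of two alike (with post_b), either may go left. Origin: centre of its underside, z up, x and y square to its sides
- post_b: the other tall square kiln post, 38 x 38 x 50 mm, like post_a
- post_short: short kiln post of the same off-white material and plan, 38 x 38 mm but only 25 mm high: not wanted, stays where it stands. Origin: centre of its underside
- screen: steel mesh heating screen, 60 mm (x) x 156 mm (y), 12 mm high: flat mesh top 2 mm thick, edges turned down 10 mm below it on all four sides, 2.5 mm thick (inside 55 x 151 mm); lies edges down. Grip it across its 60 mm. On the posts the mesh rests on their tops and the edges hang outside them. Origin: centre, level with the lower rim; z up, mesh top at z = 12 mm
- bowl: small round copper bowl lying upside down, rim below: 58 mm across the rim, sides nearly upright for the lowest 9 mm, then rounded in to a flat base 47 mm across at 22 mm height, with a tapered round step on it, 25 mm across at its foot and 21 mm at its top, 4 mm high (26 mm in all). Origin: centre of the rim plane, z up through the step
- foot_ring: plain copper ring lying flat: 42 mm outside, 34 mm inside, 10 mm high; it drops loosely over the step on the bowl's base and sits on the flat round it. Origin: centre of its underside, z up
- vial: small white capped vial, 30 mm across, 62 mm high, standing among the things: stays where it stands. Origin: centre of its underside

How it is judged:
At the end, for the whole second after the job is handed in: Tall posts upright on board, 30-75 mm clear of brick, each 30-60 mm from screen centre, 12 mm off its midline; screen level on both, parallel (0.2 rad), centred on brick (25 mm); bowl flat, 13 mm from screen centre; ring flat round step, 7 mm; short post, vial within 20 mm; all at rest, released (angle between each of post_a, post_b, bowl's own z axis and vertical below 0.08 rad and height (world z) of post_a between 0.014 and 0.023 m and x of post_a in the frame of back_brick between -0.127 and -0.081 m and x of post_a in the frame of screen between -0.012 and 0.012 m and height (world z) of post_b between 0.014 and 0.023 m and x of post_b in the frame of back_brick between -0.127 and -0.081 m and x of post_b in the frame of screen between -0.012 and 0.012 m and ((y of post_a in the frame of screen between 0.03 and 0.06 m and y of post_b in the frame of screen between -0.06 and -0.03 m) or (y of post_b in the frame of screen between 0.03 and 0.06 m and y of post_a in the frame of screen between -0.06 and -0.03 m)) and height (world z) of screen between 0.053 and 0.063 m and angle between screen's own z axis and vertical below 0.06 rad and angle between the y axis of screen and the y axis of back_brick, either way round below 0.2 rad and y of screen in the frame of back_brick between -0.025 and 0.025 m and horizontal distance between bowl and screen below 0.013 m and z of bowl in the frame of screen between 0.009 and 0.015 m and horizontal distance between foot_ring and bowl below 0.007 m and angle between foot_ring's own z axis and vertical below 0.1 rad and z of foot_ring in the frame of bowl between 0.019 and 0.0245 m and distance of each of post_short, vial from where it was at the start of the episode below 0.02 m and linear speed of each of post_a, post_b, screen, bowl, foot_ring below 0.01 m/s); the robot touches nothing.
It also fails if it takes over 144 s, if anything falls off the work surface, if the arm or the gripper's body presses on something with over 40 N, if the wrist force passes 120 N, or if a joint passes its speed limit or range.

## Working session

There is one attempt and no reset: what is moved stays moved. The work goes in short steps, Python scripts to look and compute and a tool call to move; the robot and the scene stay as the last step left them, time stands still between calls to the robot, and variables do not carry over. Pictures are saved under pics/ and viewed, at most 19 in all, crops included, and the job is handed in when it is done.

Besides the shell and the picture viewer there is one more tool, called by a JSON object that holds its "method" and its "body". play_rows: Moves the arm, as the interface text tells. Its arguments: {"type":"object","properties":{"moves":{"type":"array","items":{"type":"array","items":{"type":"number"}}},"gripper":{"type":"number"},"grip_force":{"type":"number"}},"required":["moves"]}

```bash
mkdir -p pics; python3 - <<'E'
from station import monitor, eyes
import cv2
print(monitor.get_obs())
for n in("side","top"):
    cv2.imwrite(f"pics/{n}0.png",eyes.snapshot(n)[:,:,::-1]); print(eyes.camera_info(n))
E
```

```text
{'time': 0.0, 'joints': array([ 1.21427131e+00,  3.08991644e-01,  1.63518502e+00,  9.16337764e-06,
        1.19970786e+00, -6.97076219e-02]), 'joint_velocities': array([-0.00083614,  0.00055602, -0.00110183,  0.00020559,  0.00225544,
        0.0004703 ]), 'joint_torque': array([-2.00321352e-03, -4.15261567e+01, -2.76666158e+01, -2.35064281e-04,
        1.03758008e-02, -1.28570306e-05]), 'tool_pos': array([0.17657417, 0.59874196, 0.25505607]), 'tcp_rot': array([ 1.42919202e-01,  9.89733696e-01, -1.11910968e-03, -2.46544862e-04]), 'ft_force': array([-0.03922432,  0.73858673,  0.42717046]), 'torque': array([-0.02619447,  0.04530767,  0.00493998]), 'grasp_force': 0.0, 'opening': 0.08522997544316716}
{'fx': 396.28826844058966, 'fy': 396.28826844058966, 'cx': 245.0117529697958, 'cy': 193.40842273258343, 'R': array([[-0.98999677, -0.14106563, -0.00262397],
       [-0.07765829,  0.56034353, -0.82461162],
       [ 0.11779468, -0.81615906, -0.5656932 ]]), 't': array([0.54247007, 0.10131914, 0.94959081])}
{'fx': 383.1997424029756, 'fy': 383.1997424029756, 'cx': 259.35055053172476, 'cy': 188.22292321893738, 'R': array([[-2.06291337e-02, -9.99787091e-01, -4.59434695e-04],
       [-9.73558959e-01,  2.01925177e-02, -2.27541679e-01],
       [ 2.27502510e-01, -4.24670096e-03, -9.73768234e-01]]), 't': array([-0.01866988,  0.53171385,  0.98601833])}
```

View pics/top0.png

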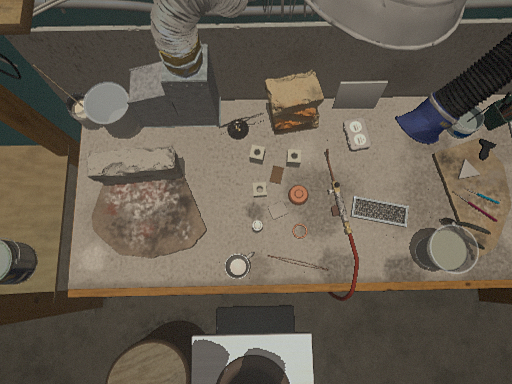

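View pics/side0.png

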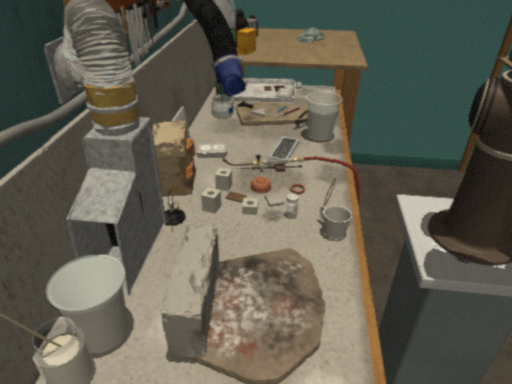

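The side view shows the tall posts at about (224,177) and (211,199), the short post at (250,205), bowl (261,184), ring (297,188), vial (291,205), screen (285,148) and the board with brick at lower left. In the top view the tall posts are at (257,153) and (294,157), short post (260,189), bowl (298,194), ring (300,231), vial (257,226) and screen (380,210).

```bash
python3 - <<'E'
import cv2
a=cv2.imread("pics/top0.png"); 
cv2.imwrite("pics/c1.png",cv2.resize(a[135:250,230:420],None,fx=4.2,fy=4.2,interpolation=cv2.INTER_CUBIC))
cv2.imwrite("pics/c2.png",cv2.resize(a[135:265,75:225],None,fx=4.5,fy=4.5,interpolation=cv2.INTER_CUBIC))
E
```

```text
(no output)
```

View pics/c1.png

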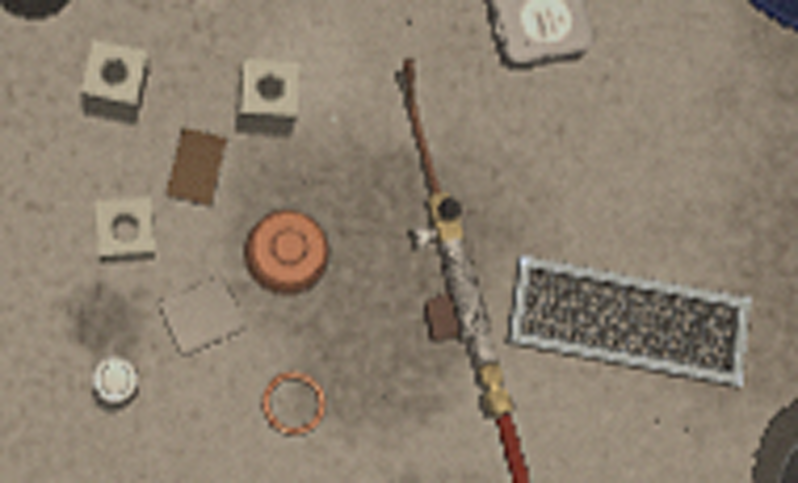

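View pics/c2.png

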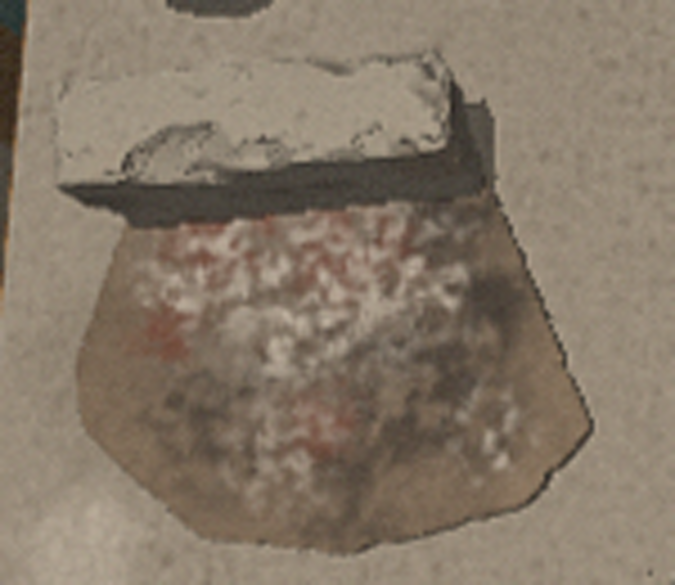

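The crops show the post holes at (115,71) and (270,87), the bowl step at (289,246), the ring at (294,403), and the screen corners (520,257), (750,297), (740,385), (510,342). In the board crop, the brick's top front edge runs from (60,187) to (450,150) and its foot from (133,226) to (490,192).

```bash
cat > h.py <<'E'
import numpy as np, cv2
from station import monitor, eyes
from scipy.spatial.transform import Rotation as Ro
def cast(n,uv,z):
    c=eyes.camera_info(n);R=np.array(c['R']);t=np.array(c['t'])
    uv=np.atleast_2d(uv).astype(float)
    d=np.c_[(uv[:,0]-c['cx'])/c['fx'],(uv[:,1]-c['cy'])/c['fy'],np.ones(len(uv))]@R
    o=-R.T@t
    return o+d*((z-o[2])/d[:,2])[:,None]
def proj(n,X):
    c=eyes.camera_info(n);p=np.array(c['R'])@X+c['t'];return np.array([c['fx']*p[0]/p[2]+c['cx'],c['fy']*p[1]/p[2]+c['cy']])
def delta(pos,yaw=None):
    """tool-frame shift mm + rotvec deg from the measured pose to pos, tool down, closing line at yaw (world, mod pi)"""
    o=monitor.get_obs();R=Ro.from_quat(o['tcp_rot']);
    s=R.inv().apply(np.array(pos)-o['tool_pos'])*1000
    y=R.as_matrix()[:,1];cur=np.arctan2(y[1],y[0])
    if yaw is None: yaw=cur
    dy=(yaw-cur+np.pi/2)%np.pi-np.pi/2
    T=Ro.from_euler('z',cur+dy)*Ro.from_matrix(np.array([[0,1,0],[1,0,0],[0,0,-1.]])) # y col -> x axis
    r=(R.inv()*T).as_rotvec(degrees=True)
    return s.round(1),r.round(2)
E
python3 - <<'E'
from h import *
f=lambda p,o,s:(np.array(p,float)+.5)/s+o-.5
A=lambda p:f(p,[230,135],4.2)
def edges(c,z):
    X=cast("top",A(c),z); print(X[:,:2].round(4).tolist(),"mean",X.mean(0).round(4),"len",np.linalg.norm(np.diff(X[[0,1,2,3,0]],axis=0),axis=1).round(4)); 
    e=X[1]-X[0]; print(" dir01 deg",np.degrees(np.arctan2(e[1],e[0])))
edges([(93,42),(148,48),(138,108),(84,97)],.05)
edges([(243,60),(300,63),(295,124),(237,122)],.05)
edges([(520,257),(750,297),(740,385),(510,342)],.012)
for nm,p,z in [("holeA",(115,71),.05),("holeB",(270,87),.05),("step",(289,246),.026),("ring",(294,403),.01),("short",(125,228),.025),("vial",(115,380),.062)]:
    X=cast("top",A(p),z)[0]; print(nm,X.round(4),"side px",proj("side",X).round(1))
B=lambda p:f(p,[75,135],4.5)
T=cast("top",B([(60,187),(450,150)]),.13);F=cast("top",B([(133,226),(490,192)]),.018);K=cast("top",B([(75,85),(440,50)]),.13)
for X in(T,F,K):
    e=X[0]-X[1];print(X.round(4).tolist(),np.linalg.norm(e),np.degrees(np.arctan2(e[1],e[0])))
# orange masks, both views
for n in("top","side"):
    hsv=cv2.cvtColor(cv2.imread(f"pics/{n}0.png"),cv2.COLOR_BGR2HSV)
    m=cv2.inRange(hsv,(3,110,90),(16,255,255))
    k,l,s,c=cv2.connectedComponentsWithStats(m)
    for i in range(1,k):
        if s[i,4]>25:
            u=s[i,:2]+s[i,2:4]/2-.5
            print(n,s[i],u,cast(n,u,.01)[0].round(4))
E
```

```text
[[0.6614, -0.0108], [0.6563, -0.0479], [0.6142, -0.0402], [0.6226, -0.0041]] mean [ 0.6386 -0.0257  0.05  ] len [0.0374 0.0429 0.037  0.0393]
 dir01 deg -97.75315629137718
[[0.6465, -0.1117], [0.6436, -0.15], [0.6008, -0.1447], [0.603, -0.106]] mean [ 0.6235 -0.1281  0.05  ] len [0.0384 0.0431 0.0387 0.0438]
 dir01 deg -94.36376447214745
[[0.515, -0.2976], [0.4842, -0.4507], [0.4248, -0.4376], [0.4569, -0.2865]] mean [ 0.4702 -0.3681  0.012 ] len [0.1562 0.0608 0.1545 0.0591]
 dir01 deg -101.36810638967894
holeA [ 0.6405 -0.0253  0.05  ] side px [210.7 191.9]
holeB [ 0.6271 -0.1291  0.05  ] side px [223.3 171.5]
step [ 0.5228 -0.1397  0.026 ] side px [260.9 179.5]
ring [ 0.4192 -0.14    0.01  ] side px [297.7 187. ]
short [ 0.5377 -0.0299  0.025 ] side px [250.5 202. ]
vial [ 0.4301 -0.0213  0.062 ] side px [293.2 195.4]
[[0.5561, 0.4101, 0.13], [0.5734, 0.1882, 0.13]] 0.22259301080937444 94.47156378621835
[[0.5605, 0.413, 0.018], [0.5781, 0.187, 0.018]] 0.22665352456968785 94.45869332582626
[[0.6171, 0.4064, 0.13], [0.6341, 0.1958, 0.13]] 0.21126359897554414 94.6108092911456
top [29
[... 223 characters left out ...]
194.] [ 0.5239 -0.1401  0.01  ]
top [293 224  12  13  26] [298.5 230. ] [ 0.4209 -0.137   0.01  ]
top [  68  234  444   64 3476] [289.5 265.5] [ 0.324 -0.108  0.01 ]
side [334  70  10  26 169] [338.5  82.5] [ 0.2615 -1.0411  0.01  ]
side [ 304  102   82  282 2278] [344.5 242.5] [0.3045 0.0785 0.01  ]
side [185 138   9  12  73] [189.  143.5] [ 0.7879 -0.355   0.01  ]
side [185 161   9  18 103] [189.  169.5] [ 0.7446 -0.1907  0.01  ]
side [251 177  19  16 247] [260.  184.5] [ 0.5249 -0.1382  0.01  ]
side [291 184  14  10  61] [297.5 188.5] [ 0.4194 -0.1323  0.01  ]
side [227 193  17   8  86] [235.  196.5] [ 0.5852 -0.0701  0.01  ]
side [239 343  16  11  85] [246.5 348. ] [0.4909 0.3822 0.01  ]
```

```bash
python3 - <<'E'
from h import *
print(delta([.6395,-.0255,.2],np.radians(-9)))
E
```

```text
(array([-620.6, -467.7,   56.1]), array([-1.100e-01,  8.000e-02,  8.257e+01]))
```

{"method": "play_rows", "body": {"moves": [[-40, -30, 4, 0, 0, 6], [-80, -60, 7, 0, 0, 12], [-120, -90, 11, 0, 0, 18], [-160, -120, 14, 0, 0, 24], [-200, -150, 18, 0, 0, 30], [-240, -180, 22, 0, 0, 36], [-280, -211, 25, 0, 0, 42], [-320, -241, 29, 0, 0, 48], [-360, -271, 33, 0, 0, 54], [-400, -301, 36, 0, 0, 60], [-440, -331, 40, 0, 0, 66], [-480, -361, 43, 0, 0, 72], [-520, -391, 47, 0, 0, 78], [-560, -422, 51, 0, 0, 82.5], [-600, -452, 54, 0, 0, 82.5], [-615, -463, 56, 0, 0, 82.5], [-620.6, -467.7, 56, -0.1, 0.1, 82.5], [-620.6, -467.7, 56, -0.1, 0.1, 82.5], [-620.6, -467.7, 56, -0.1, 0.1, 82.5]], "gripper": 0.45}}

```text
time: 2.0
tool_pos: [0.6387, -0.0235, 0.1999]
tcp_rot: [0.76, 0.65, 0.001, -0.002]
ft_force: [0.2, 0.7, -0.5]
opening: 0.062
grasp_force: 0.0
```

```bash
python3 - <<'E'
from h import *
print(monitor.get_obs()['joints'].round(3),monitor.get_obs()['opening'],delta([.6395,-.0255,.036],np.radians(-9)))
a=eyes.snapshot("top")[:,:,::-1];b=eyes.snapshot("side")[:,:,::-1]
cv2.imwrite("pics/m1.png",np.hstack([cv2.resize(x,None,fx=2.8,fy=2.8)for x in(a[90:240,190:330],b[90:240,150:290])]))
E
```

```text
[-0.106  0.39   1.643  0.003  1.109  0.048] 0.06195410382886728 (array([ -2.3,   1.3, 163.8]), array([-0.09, -0.16,  0.11]))
```

View pics/m1.png

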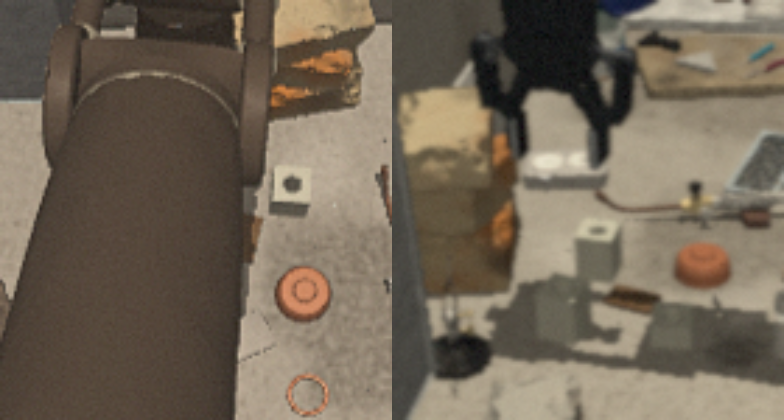

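The picture shows the open gripper over post A, jaws along x, with nothing in the way of the descent. The post stands at side-crop pixel (555,300).

{"method": "play_rows", "body": {"moves": [[-2, 1, 40, 0, 0, 0], [-2, 1, 80, 0, 0, 0], [-2, 1, 110, 0, 0, 0], [-2, 1, 130, 0, 0, 0], [-2, 1, 145, 0, 0, 0], [-2, 1, 155, 0, 0, 0], [-2, 1, 161, 0, 0, 0], [-2, 1, 164, 0, 0, 0], [-2, 1, 164, 0, 0, 0]]}}

```text
time: 3.0
tool_pos: [0.641, -0.0264, 0.0368]
tcp_rot: [0.76, 0.65, 0.001, -0.0]
ft_force: [-0.2, -0.6, -0.3]
opening: 0.0619
grasp_force: 0.0
```

{"method": "play_rows", "body": {"moves": [[0, 0, 0, 0, 0, 0], [0, 0, 0, 0, 0, 0], [0, 0, 0, 0, 0, 0], [0, 0, 0, 0, 0, 0], [0, 0, 0, 0, 0, 0], [0, 0, 0, 0, 0, 0], [0, 0, 0, 0, 0, 0], [0, 0, 0, 0, 0, 0]], "gripper": -1, "grip_force": 40}}

```text
time: 3.8
tool_pos: [0.6416, -0.0267, 0.0375]
tcp_rot: [0.76, 0.65, 0.002, 0.0]
ft_force: [-0.6, 0.2, 5.4]
opening: 0.0384
grasp_force: 39.5
```

{"method": "play_rows", "body": {"moves": [[0, 0, -5, 0, 0, 0], [0, 0, -15, 0, 0, 0], [0, 0, -40, 0, 0, 0], [0, 0, -75, 0, 0, 0], [0, 0, -110, 0, 0, 0], [0, 0, -145, 0, 0, 0], [0, 0, -165, 0, 0, 0], [0, 0, -175, 0, 0, 0], [0, 0, -175, 0, 0, 0]]}}

```text
time: 4.7
tool_pos: [0.6411, -0.0269, 0.213]
tcp_rot: [0.76, 0.65, 0.002, 0.0]
ft_force: [0.3, -1.2, -1.3]
opening: 0.0385
grasp_force: 39.1
```

```bash
python3 - <<'E'
from h import *
u=np.array([.997,.0777]);v=np.array([-.0777,.997]);c=np.array([.567,.2995])-.0715*u
print(c,c+.045*v,c-.045*v)
p=c+.045*v
print(delta([*p,.21],np.radians(4.5)))
E
```

```text
[0.4957145  0.29394445] [0.492218   0.33880945] [0.499211   0.24907945]
(array([ 338.1, -203.9,    3.2]), array([  0.19,  -0.11, -13.43]))
```

{"method": "play_rows", "body": {"moves": [[15, -9, 0, 0, 0, -1], [45, -27, 0, 0, 0, -3], [80, -48, 1, 0, 0, -5], [115, -69, 1, 0, 0, -7], [150, -90, 1, 0, 0, -9], [185, -112, 1, 0, 0, -11], [220, -133, 2, 0, 0, -13.4], [255, -154, 2, 0, 0, -13.4], [290, -175, 3, 0, 0, -13.4], [318, -192, 3, 0, 0, -13.4], [334, -201, 3, 0, 0, -13.4], [338, -204, 3, 0.2, -0.1, -13.4], [338, -204, 3, 0.2, -0.1, -13.4], [338, -204, 3, 0.2, -0.1, -13.4], [338, -204, 3, 0.2, -0.1, -13.4]]}}

```text
time: 6.2
tool_pos: [0.4916, 0.3376, 0.2085]
tcp_rot: [0.679, 0.734, -0.001, -0.001]
ft_force: [0.2, 1.3, -0.3]
opening: 0.0383
grasp_force: 39.1
```

```bash
python3 - <<'E'
from h import *
print(delta([.4922,.3388,.0565],np.radians(4.5)))
E
```

```text
(array([  1.1,   1.3, 152. ]), array([-0.21, -0.01, -0.1 ]))
```

{"method": "play_rows", "body": {"moves": [[1, 1, 30, 0, 0, 0], [1, 1, 70, 0, 0, 0], [1, 1, 105, 0, 0, 0], [1, 1, 125, 0, 0, 0], [1, 1, 138, 0, 0, 0], [1, 1, 146, 0, 0, 0], [1, 1, 150, 0, 0, 0], [1, 1, 151, 0, 0, 0], [1, 1, 152, 0, 0, 0], [1, 1, 152, 0, 0, 0], [1, 1, 152, 0, 0, 0]]}}

```text
time: 7.3
tool_pos: [0.4923, 0.3403, 0.0578]
tcp_rot: [0.679, 0.734, -0.0, -0.001]
ft_force: [0.5, 0.1, -1.5]
opening: 0.0384
grasp_force: 39.1
```

```bash
python3 - <<'E'
from h import *
o=monitor.get_obs();print(o['ft_force'],o['torque'],delta([.4922,.3388,.0565],np.radians(4.5)))
a=eyes.snapshot("top")[:,:,::-1];b=eyes.snapshot("side")[:,:,::-1]
cv2.imwrite("pics/m2.png",np.hstack([cv2.resize(x,None,fx=2.4,fy=2.4)for x in(a[125:285,70:230],b[215:375,160:320])]))
E
```

```text
[ 0.54379735  0.05638308 -1.47604099] [ 0.03081018 -0.01114391 -0.0134341 ] (array([-1.5, -0.2,  1.3]), array([-0.1 , -0.08, -0.02]))
```

View pics/m2.png

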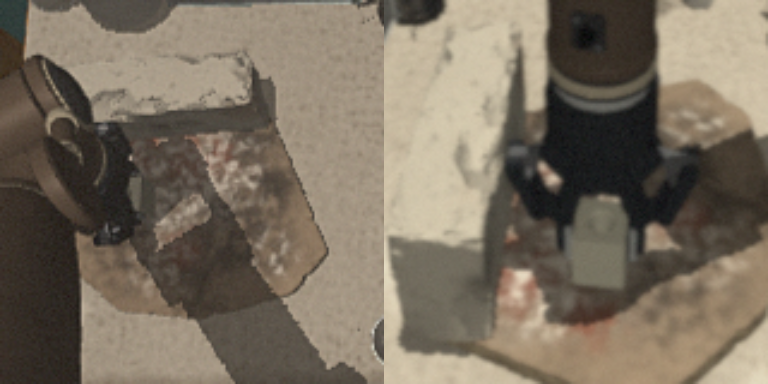

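The post hangs just over the board (top crop (135,190), side crop (600,250)) about 5 cm in front of the brick. I'll lower it and let go.

{"method": "play_rows", "body": {"moves": [[-1, 0, 0.7, 0, 0, 0], [-1, 0, 1.4, 0, 0, 0], [-1, 0, 2, 0, 0, 0], [-1, 0, 2, 0, 0, 0]]}}

```text
time: 7.8
tool_pos: [0.492, 0.3388, 0.0556]
tcp_rot: [0.679, 0.734, -0.001, -0.001]
ft_force: [-1.0, -1.3, 5.2]
opening: 0.0386
grasp_force: 39.5
```

{"method": "play_rows", "body": {"moves": [[0, 0, 0, 0, 0, 0], [0, 0, 0, 0, 0, 0], [0, 0, 0, 0, 0, 0], [0, 0, 0, 0, 0, 0], [0, 0, 0, 0, 0, 0], [0, 0, 0, 0, 0, 0]], "gripper": 0.3}}

```text
time: 8.4
tool_pos: [0.4919, 0.3389, 0.0549]
tcp_rot: [0.679, 0.734, -0.001, -0.001]
ft_force: [0.0, 0.3, -0.3]
opening: 0.0555
grasp_force: 0.0
```

{"method": "play_rows", "body": {"moves": [[0, 0, -5, 0, 0, 0], [0, 0, -20, 0, 0, 0], [0, 0, -50, 0, 0, 0], [0, 0, -90, 0, 0, 0], [0, 0, -120, 0, 0, 0], [0, 0, -140, 0, 0, 0], [0, 0, -145, 0, 0, 0], [0, 0, -145, 0, 0, 0]]}}

```text
time: 9.2
tool_pos: [0.493, 0.3392, 0.2018]
tcp_rot: [0.679, 0.734, 0.001, -0.001]
ft_force: [0.6, 0.5, -0.2]
opening: 0.0555
grasp_force: 0.0
```

```bash
python3 - <<'E'
from h import *
print(delta([.6258,-.1288,.2],np.radians(-6)))
E
```

```text
(array([-477. ,   95.9,    0.8]), array([-0.02, -0.13, 10.47]))
```

{"method": "play_rows", "body": {"moves": [[-20, 4, 0, 0, 0, 1], [-60, 12, 0, 0, 0, 3], [-100, 20, 0, 0, 0, 5], [-145, 29, 0, 0, 0, 7], [-190, 38, 0, 0, 0, 9], [-235, 47, 0, 0, 0, 10.5], [-280, 56, 0, 0, 0, 10.5], [-325, 65, 0, 0, 0, 10.5], [-370, 74, 0, 0, 0, 10.5], [-415, 83, 0, 0, 0, 10.5], [-450, 90, 0, 0, 0, 10.5], [-470, 95, 0, 0, 0, 10.5], [-477, 96, 0, 0, 0, 10.5], [-477, 96, 0, 0, 0, 10.5], [-477, 96, 0, 0, 0, 10.5], [-477, 96, 0, 0, 0, 10.5]], "gripper": 0.4}}

```text
time: 10.8
tool_pos: [0.6248, -0.1274, 0.1991]
tcp_rot: [0.743, 0.67, -0.001, -0.002]
ft_force: [0.5, -0.0, 0.5]
opening: 0.0596
grasp_force: 0.0
```

```bash
python3 - <<'E'
from h import *
print(delta([.6258,-.1288,.036],np.radians(-6)))
E
```

```text
(array([ -1.5,   1.8, 163.1]), array([-0.23, -0.05,  0.08]))
```

{"method": "play_rows", "body": {"moves": [[-1, 1, 40, 0, 0, 0], [-1, 1, 80, 0, 0, 0], [-1, 1, 110, 0, 0, 0], [-1, 1, 130, 0, 0, 0], [-1, 1, 145, 0, 0, 0], [-1, 1, 155, 0, 0, 0], [-1, 1, 161, 0, 0, 0], [-1, 1, 163, 0, 0, 0], [-1, 1, 163, 0, 0, 0]]}}

```text
time: 11.7
tool_pos: [0.6262, -0.1303, 0.037]
tcp_rot: [0.743, 0.669, -0.001, -0.001]
ft_force: [-0.1, -0.5, 0.3]
opening: 0.0598
grasp_force: 0.0
```

{"method": "play_rows", "body": {"moves": [[0, 0, 0, 0, 0, 0], [0, 0, 0, 0, 0, 0], [0, 0, 0, 0, 0, 0], [0, 0, 0, 0, 0, 0], [0, 0, 0, 0, 0, 0], [0, 0, 0, 0, 0, 0], [0, 0, 0, 0, 0, 0], [0, 0, 0, 0, 0, 0]], "gripper": -1, "grip_force": 40}}

```text
time: 12.5
tool_pos: [0.6268, -0.1307, 0.0376]
tcp_rot: [0.743, 0.669, -0.0, -0.0]
ft_force: [0.1, 0.2, 6.3]
opening: 0.0377
grasp_force: 41.3
```

{"method": "play_rows", "body": {"moves": [[0, 0, -5, 0, 0, 0], [0, 0, -15, 0, 0, 0], [0, 0, -40, 0, 0, 0], [0, 0, -75, 0, 0, 0], [0, 0, -110, 0, 0, 0], [0, 0, -145, 0, 0, 0], [0, 0, -165, 0, 0, 0], [0, 0, -175, 0, 0, 0], [0, 0, -175, 0, 0, 0]]}}

```text
time: 13.4
tool_pos: [0.6268, -0.1305, 0.2129]
tcp_rot: [0.743, 0.669, -0.0, -0.0]
ft_force: [1.4, 0.1, -1.1]
opening: 0.0377
grasp_force: 40.7
```

```bash
python3 - <<'E'
from h import *
print(delta([.4992,.2491,.21],np.radians(4.5)))
E
```

```text
(array([ 364.1, -166.7,    3. ]), array([-3.000e-02,  1.000e-02, -1.053e+01]))
```

{"method": "play_rows", "body": {"moves": [[16, -8, 0, 0, 0, -1], [45, -21, 0, 0, 0, -3], [80, -37, 1, 0, 0, -5], [115, -53, 1, 0, 0, -7], [155, -71, 1, 0, 0, -9], [195, -89, 1, 0, 0, -10.5], [235, -107, 2, 0, 0, -10.5], [275, -126, 2, 0, 0, -10.5], [315, -144, 3, 0, 0, -10.5], [345, -158, 3, 0, 0, -10.5], [360, -165, 3, 0, 0, -10.5], [364, -167, 3, 0, 0, -10.5], [364, -167, 3, 0, 0, -10.5], [364, -167, 3, 0, 0, -10.5], [364, -167, 3, 0, 0, -10.5]]}}

```text
time: 14.9
tool_pos: [0.4988, 0.2479, 0.2088]
tcp_rot: [0.68, 0.734, -0.001, -0.001]
ft_force: [0.0, 0.2, -0.7]
opening: 0.0371
grasp_force: 40.7
```

```bash
python3 - <<'E'
from h import *
print(delta([.4992,.2491,.0567],np.radians(4.5)))
E
```

```text
(array([  1.1,   1. , 152.1]), array([-0.18, -0.02, -0.14]))
```

{"method": "play_rows", "body": {"moves": [[0, 0, 30, 0, 0, 0], [0, 0, 70, 0, 0, 0], [0, 0, 105, 0, 0, 0], [0, 0, 125, 0, 0, 0], [0, 0, 138, 0, 0, 0], [0, 0, 146, 0, 0, 0], [0, 0, 150, 0, 0, 0], [0, 0, 151.5, 0, 0, 0], [0, 0, 152.5, 0, 0, 0], [0, 0, 153.2, 0, 0, 0], [0, 0, 154, 0, 0, 0], [0, 0, 154, 0, 0, 0], [0, 0, 154, 0, 0, 0]]}}

```text
time: 16.2
tool_pos: [0.4984, 0.2496, 0.0556]
tcp_rot: [0.679, 0.734, -0.0, -0.001]
ft_force: [-0.6, 0.3, 1.9]
opening: 0.0376
grasp_force: 40.9
```

{"method": "play_rows", "body": {"moves": [[0, 0, 0, 0, 0, 0], [0, 0, 0, 0, 0, 0], [0, 0, 0, 0, 0, 0], [0, 0, 0, 0, 0, 0], [0, 0, 0, 0, 0, 0], [0, 0, 0, 0, 0, 0]], "gripper": 0.3}}

```text
time: 16.8
tool_pos: [0.4978, 0.2492, 0.0549]
tcp_rot: [0.679, 0.734, -0.001, -0.001]
ft_force: [0.5, 0.6, -0.0]
opening: 0.0558
grasp_force: 0.0
```

{"method": "play_rows", "body": {"moves": [[0, 0, -5, 0, 0, 0], [0, 0, -20, 0, 0, 0], [0, 0, -50, 0, 0, 0], [0, 0, -90, 0, 0, 0], [0, 0, -120, 0, 0, 0], [0, 0, -140, 0, 0, 0], [0, 0, -145, 0, 0, 0], [0, 0, -145, 0, 0, 0]]}}

```text
time: 17.6
tool_pos: [0.499, 0.2495, 0.2016]
tcp_rot: [0.679, 0.734, 0.001, -0.001]
ft_force: [0.1, -0.6, -0.2]
opening: 0.0556
grasp_force: 0.0
```

```bash
python3 - <<'E'
from h import *
print(delta([.4702,-.3681,.2],np.radians(-11.2)))
E
```

```text
(array([-6.135e+02, -7.680e+01,  5.000e-01]), array([-1.000e-02, -1.000e-01,  1.567e+01]))
```

{"method": "play_rows", "body": {"moves": [[-20, -3, 0, 0, 0, 1], [-60, -8, 0, 0, 0, 3], [-100, -13, 0, 0, 0, 5], [-145, -18, 0, 0, 0, 7], [-190, -24, 0, 0, 0, 9], [-235, -29, 0, 0, 0, 11], [-280, -35, 0, 0, 0, 13], [-325, -41, 0, 0, 0, 15], [-370, -46, 0, 0, 0, 15.7], [-415, -52, 0, 0, 0, 15.7], [-460, -58, 0, 0, 0, 15.7], [-505, -63, 0, 0, 0, 15.7], [-550, -69, 0, 0, 0, 15.7], [-585, -73, 0, 0, 0, 15.7], [-605, -76, 0, 0, 0, 15.7], [-612, -77, 0, 0, 0, 15.7], [-613, -77, 0, 0, 0, 15.7], [-613, -77, 0, 0, 0, 15.7], [-613, -77, 0, 0, 0, 15.7]], "gripper": 1}}

```text
time: 19.5
tool_pos: [0.4695, -0.3662, 0.1994]
tcp_rot: [0.772, 0.635, -0.001, -0.002]
ft_force: [-0.7, 0.6, -0.3]
opening: 0.0854
grasp_force: 0.0
```

```bash
python3 - <<'E'
from h import *
print(delta([.4702,-.3681,.035],np.radians(-11.2)))
a=eyes.snapshot("top")[:,:,::-1];b=eyes.snapshot("side")[:,:,::-1]
cv2.imwrite("pics/m3.png",np.hstack([cv2.resize(x,None,fx=2.5,fy=2.5)for x in(a[125:285,70:230],b[215:375,160:320])]))
E
```

```text
(array([ -1.9,   1.7, 164.4]), array([-0.22, -0.05,  0.06]))
```

View pics/m3.png

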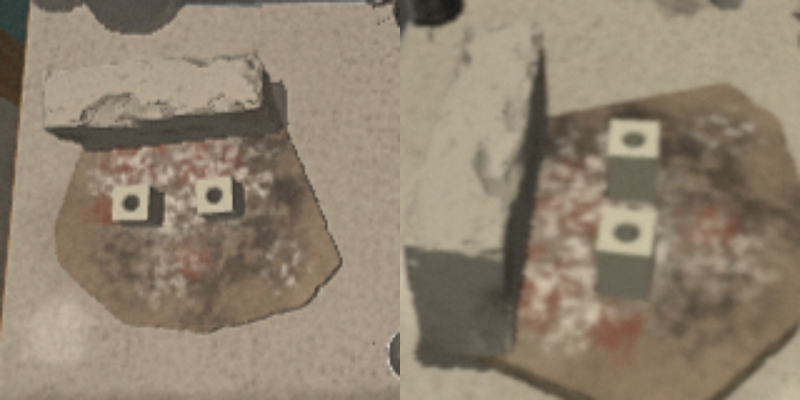

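```bash
python3 - <<'E'
from h import *
T=(np.array([(131,203),(215,196)])+.5)/2.5+[70,125]-.5
S=(np.array([(226,233),(234,139)])+.5)/2.5+[160,215]-.5
X=cast("top",T,.068);Y=cast("side",S,.068);print(X.round(4),Y.round(4))
u=np.array([.997,.0777]);v=np.array([-.0777,.997])
for Z in(X,Y,(X+Y)/2):print([(((z[:2]-[.567,.2995])@u-.0325).round(4),((z[:2]-[.567,.2995])@v).round(4)) for z in Z])
E
```

```text
[[0.4885 0.34   0.068 ]
 [0.4943 0.2501 0.068 ]] [[0.49   0.3425 0.068 ]
 [0.4957 0.2523 0.068 ]]
[(np.float64(-0.1076), np.float64(0.0465)), (np.float64(-0.1088), np.float64(-0.0436))]
[(np.float64(-0.1059), np.float64(0.0489)), (np.float64(-0.1073), np.float64(-0.0415))]
[(np.float64(-0.1067), np.float64(0.0477)), (np.float64(-0.108), np.float64(-0.0425))]
```

{"method": "play_rows", "body": {"moves": [[-1, 1, 40, 0, 0, 0], [-1, 1, 80, 0, 0, 0], [-1, 1, 110, 0, 0, 0], [-1, 1, 135, 0, 0, 0], [-1, 1, 150, 0, 0, 0], [-1, 1, 160, 0, 0, 0], [-1, 1, 165, 0, 0, 0], [-1, 1, 168, 0, 0, 0], [-1, 1, 169, 0, 0, 0], [-1, 1, 170, 0, 0, 0], [-1, 1, 170, 0, 0, 0], [-1, 1, 170, 0, 0, 0]]}}

```text
time: 20.8
tool_pos: [0.4698, -0.3693, 0.0302]
tcp_rot: [0.773, 0.634, -0.001, -0.001]
ft_force: [-0.6, 0.5, -0.3]
opening: 0.0855
grasp_force: 0.0
```

```bash
python3 - <<'E'
from h import *
print(delta([.4702,-.3681,.030],np.radians(-11.2)))
b=eyes.snapshot("side")[:,:,::-1];x=b[100:190,220:340]
cv2.imwrite("pics/m4.png",cv2.resize(x,None,fx=6,fy=6,interpolation=cv2.INTER_CUBIC))
E
```

```text
(array([1.3, 0.1, 0.2]), array([-0.13,  0.03, -0.04]))
```

View pics/m4.png

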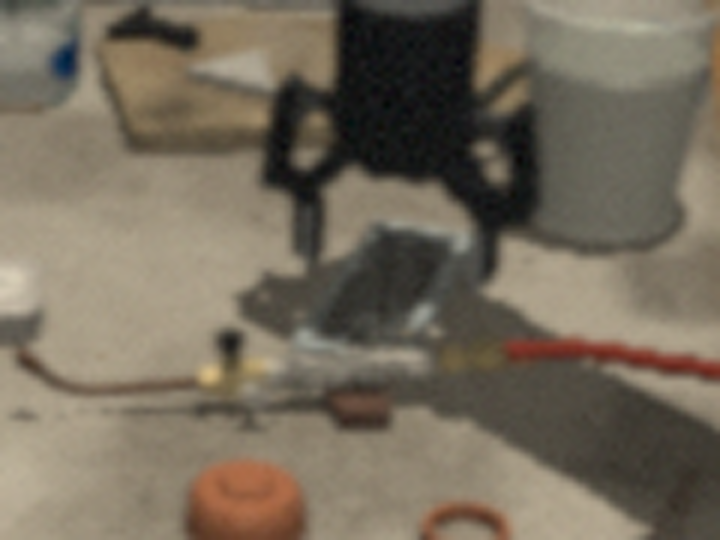

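The side crop shows the open jaws astride the screen, left fingertip at (312,265), right at (487,275). The screen is square between them and the tips clear the bench; I'll work out the height of the tips.

```bash
python3 - <<'E'
from h import *
for z in(0,.005,.01,.015,.02):
  print(z,[((proj("side",np.array([.4702+s*.048*.981,-.3681-s*.048*.195,z]))-[220,100]+.5)*6-.5).round(0) for s in(1,-1)])
E
```

```text
0 [array([303., 292.]), array([473., 319.])]
0.005 [array([304., 284.]), array([474., 311.])]
0.01 [array([304., 276.]), array([474., 303.])]
0.015 [array([304., 268.]), array([475., 295.])]
0.02 [array([305., 259.]), array([476., 286.])]
```

{"method": "play_rows", "body": {"moves": [[1, 0, 2, 0, 0, 0], [1, 0, 4, 0, 0, 0], [1, 0, 6, 0, 0, 0], [1, 0, 8, 0, 0, 0], [1, 0, 8, 0, 0, 0]]}}

```text
time: 21.35
tool_pos: [0.4694, -0.3678, 0.0211]
tcp_rot: [0.773, 0.634, -0.001, -0.002]
ft_force: [-1.4, -0.3, 0.2]
opening: 0.0857
grasp_force: 0.0
```

{"method": "play_rows", "body": {"moves": [[0, 0, 0, 0, 0, 0], [0, 0, 0, 0, 0, 0], [0, 0, 0, 0, 0, 0], [0, 0, 0, 0, 0, 0], [0, 0, 0, 0, 0, 0], [0, 0, 0, 0, 0, 0], [0, 0, 0, 0, 0, 0], [0, 0, 0, 0, 0, 0]], "gripper": -1, "grip_force": 40}}

```text
time: 22.15
tool_pos: [0.4702, -0.3684, 0.0222]
tcp_rot: [0.773, 0.635, -0.001, -0.001]
ft_force: [0.6, -0.1, 4.6]
opening: 0.0587
grasp_force: 44.7
```

{"method": "play_rows", "body": {"moves": [[0, 0, -3, 0, 0, 0], [0, 0, -8, 0, 0, 0], [0, 0, -16, 0, 0, 0], [0, 0, -24, 0, 0, 0], [0, 0, -30, 0, 0, 0], [0, 0, -30, 0, 0, 0], [0, 0, -30, 0, 0, 0]]}}

```text
time: 22.85
tool_pos: [0.47, -0.3682, 0.0521]
tcp_rot: [0.773, 0.635, -0.001, -0.001]
ft_force: [-0.5, 0.3, -0.5]
opening: 0.059
grasp_force: 44.2
```

```bash
python3 - <<'E'
from h import *
b=eyes.snapshot("side")[:,:,::-1];x=b[100:190,220:340]
cv2.imwrite("pics/m5.png",cv2.resize(x,None,fx=6,fy=6,interpolation=cv2.INTER_CUBIC))
E
```

```text
(no output)
```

View pics/m5.png

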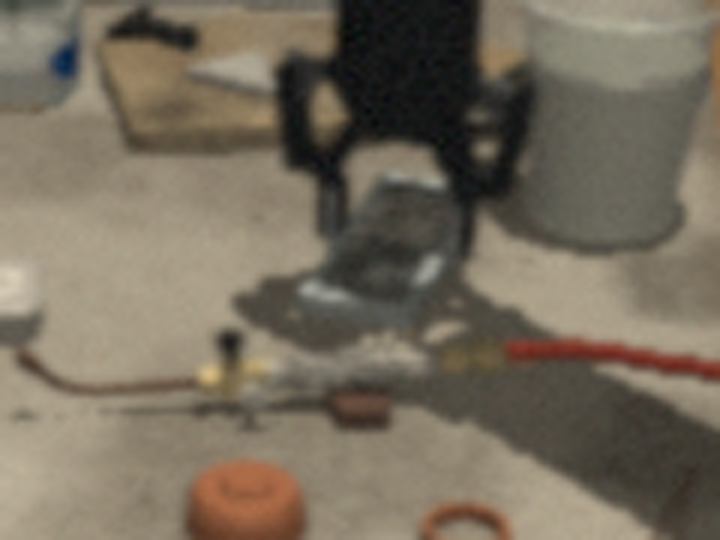

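The screen hangs level from the jaws, near edge at (370,300) and far edge at (415,180). I'll carry it over.

{"method": "play_rows", "body": {"moves": [[0, 0, -15, 0, 0, 0], [0, 0, -40, 0, 0, 0], [0, 0, -70, 0, 0, 0], [0, 0, -100, 0, 0, 0], [0, 0, -125, 0, 0, 0], [0, 0, -143, 0, 0, 0], [0, 0, -148, 0, 0, 0], [0, 0, -148, 0, 0, 0]], "grip_force": 55}}

```text
time: 23.7
tool_pos: [0.4707, -0.3685, 0.201]
tcp_rot: [0.773, 0.635, -0.001, -0.0]
ft_force: [0.8, 0.5, -1.4]
opening: 0.0585
grasp_force: 65.6
```

```bash
python3 - <<'E'
from h import *
print(delta([.495,.2950,.2],np.radians(4.5)))
E
```

```text
(array([ 6.555e+02, -1.054e+02,  3.000e-01]), array([ -0.07,   0.06, -15.73]))
```

{"method": "play_rows", "body": {"moves": [[12, -2, 0, 0, 0, -0.5], [35, -6, 0, 0, 0, -1.5], [65, -10, 0, 0, 0, -2.5], [100, -16, 0, 0, 0, -4], [138, -22, 0, 0, 0, -5.5], [176, -28, 0, 0, 0, -7], [214, -34, 0, 0, 0, -8.5], [252, -40, 0, 0, 0, -10], [290, -47, 0, 0, 0, -11.5], [328, -53, 0, 0, 0, -13], [366, -59, 0, 0, 0, -14.5], [404, -65, 0, 0, 0, -15.7], [442, -71, 0, 0, 0, -15.7], [480, -77, 0, 0, 0, -15.7], [518, -83, 0, 0, 0, -15.7], [556, -89, 0, 0, 0, -15.7], [592, -95, 0, 0, 0, -15.7], [622, -100, 0, 0, 0, -15.7], [642, -103, 0, 0, 0, -15.7], [652, -105, 0, 0, 0, -15.7]]}}

```text
time: 25.7
tool_pos: [0.4923, 0.2935, 0.1981]
tcp_rot: [0.678, 0.735, -0.002, -0.002]
ft_force: [-0.3, 0.3, -1.0]
opening: 0.0582
grasp_force: 65.6
```

{"method": "play_rows", "body": {"moves": [[3, 0, 0, 0, 0, 0], [3, 0, 0, 0, 0, 0], [3, 0, 0, 0, 0, 0], [3, 0, 0, 0, 0, 0]]}}

```text
time: 26.1
tool_pos: [0.494, 0.2937, 0.1999]
tcp_rot: [0.679, 0.734, -0.001, -0.001]
ft_force: [0.7, -0.1, -1.4]
opening: 0.0584
grasp_force: 65.6
```

```bash
python3 - <<'E'
from h import *
print(delta([.495,.2950,.0815],np.radians(4.5)))
a=eyes.snapshot("top")[:,:,::-1];b=eyes.snapshot("side")[:,:,::-1]
cv2.imwrite("pics/m6.png",np.hstack([cv2.resize(x,None,fx=2.5,fy=2.5)for x in(a[125:285,70:230],b[155:315,160:320])]))
E
```

```text
(array([  1.1,   1.5, 118.4]), array([-0.2 , -0.03, -0.11]))
```

View pics/m6.png

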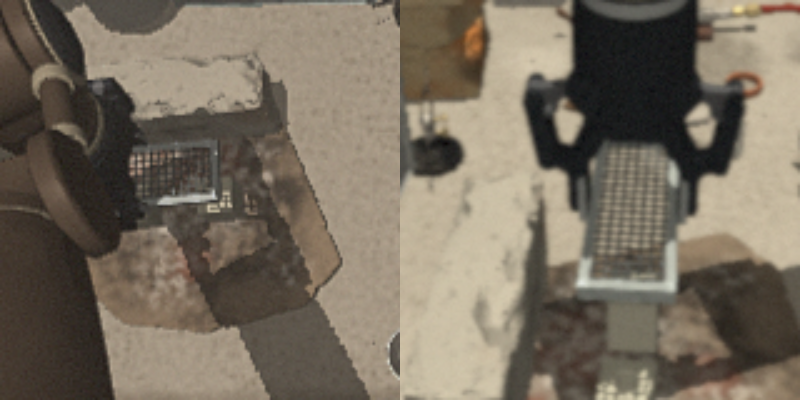

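The screen hangs over the posts: right end at (216,170) in the top crop, near end at (627,290) in the side crop, with the post below it at (632,330). It looks level, and I'll check its centring along y.

```bash
python3 - <<'E'
from h import *
v=np.array([-.0777,.997])
X=cast("top",(np.array([(217,141),(217,200)])+.5)/2.5+[70,125]-.5,.1895)
print(X, X.mean(0)[:2]+.078*v)
Y=cast("side",(np.array([(176,290),(277,288)])+.5)/2.5+[160,155]-.5,.1895)
print(Y,Y.mean(0)[:2]-.078*v, monitor.get_obs()['tool_pos'])
E
```

```text
[[0.52393334 0.21734464 0.1895    ]
 [0.46628035 0.21501575 0.1895    ]] [0.48904624 0.2939462 ]
[[0.51637797 0.37692641 0.1895    ]
 [0.45640596 0.36686451 0.1895    ]] [0.49245257 0.29412946] [0.49419073 0.2940052  0.20004993]
```

{"method": "play_rows", "body": {"moves": [[0, 1, 25, 0, 0, 0], [0, 1, 55, 0, 0, 0], [0, 1, 80, 0, 0, 0], [0, 1, 96, 0, 0, 0], [0, 1, 106, 0, 0, 0], [0, 1, 112, 0, 0, 0], [0, 1, 115, 0, 0, 0], [0, 1, 117, 0, 0, 0], [0, 1, 118, 0, 0, 0], [0, 1, 119, 0, 0, 0], [0, 1, 120, 0, 0, 0], [0, 1, 120, 0, 0, 0], [0, 1, 120, 0, 0, 0]]}}

```text
time: 27.5
tool_pos: [0.495, 0.2952, 0.0804]
tcp_rot: [0.679, 0.734, -0.0, -0.001]
ft_force: [-0.1, 0.4, -0.0]
opening: 0.0583
grasp_force: 65.7
```

```bash
python3 - <<'E'
from h import *
print(monitor.get_obs()['ft_force'],delta([.495,.2950,.080],np.radians(4.5)))
b=eyes.snapshot("side")[:,:,::-1]
cv2.imwrite("pics/m7.png",cv2.resize(b[205:345,180:320],None,fx=4,fy=4))
E
```

```text
[-0.08333252  0.41477297 -0.02168386] (array([-0.2, -0. ,  0.4]), array([-0.12, -0.07, -0.03]))
```

View pics/m7.png

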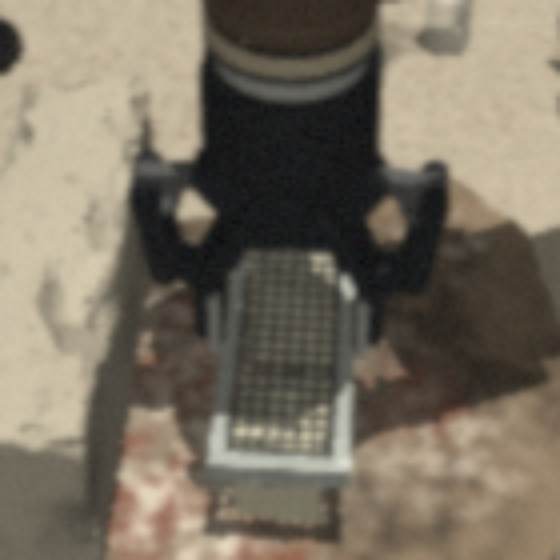

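The screen sits over the posts (near post below its edge at (280,500), lit mesh above each post) and the weight has come off the wrist. I'll lower it 1 mm and release.

{"method": "play_rows", "body": {"moves": [[0, 0, 0.5, 0, 0, 0], [0, 0, 1, 0, 0, 0], [0, 0, 1, 0, 0, 0], [0, 0, 1, 0, 0, 0]]}}

```text
time: 27.95
tool_pos: [0.4951, 0.2952, 0.0804]
tcp_rot: [0.679, 0.734, -0.001, -0.001]
ft_force: [-2.1, -1.0, 6.3]
opening: 0.0582
grasp_force: 66.5
```

{"method": "play_rows", "body": {"moves": [[0, 0, 0, 0, 0, 0], [0, 0, 0, 0, 0, 0], [0, 0, 0, 0, 0, 0], [0, 0, 0, 0, 0, 0], [0, 0, 0, 0, 0, 0], [0, 0, 0, 0, 0, 0]], "gripper": 0.9}}

```text
time: 28.55
tool_pos: [0.4946, 0.2949, 0.0788]
tcp_rot: [0.679, 0.734, -0.001, -0.001]
ft_force: [-0.3, -0.4, 0.5]
opening: 0.0813
grasp_force: 0.0
```

{"method": "play_rows", "body": {"moves": [[0, 0, -5, 0, 0, 0], [0, 0, -20, 0, 0, 0], [0, 0, -50, 0, 0, 0], [0, 0, -90, 0, 0, 0], [0, 0, -115, 0, 0, 0], [0, 0, -125, 0, 0, 0], [0, 0, -125, 0, 0, 0], [0, 0, -125, 0, 0, 0]]}}

```text
time: 29.35
tool_pos: [0.4943, 0.2945, 0.2032]
tcp_rot: [0.679, 0.734, -0.002, -0.002]
ft_force: [-0.1, -0.5, -0.5]
opening: 0.0814
grasp_force: 0.0
```

```bash
python3 - <<'E'
from h import *
print(delta([.5228,-.1395,.2],np.radians(0)))
E
```

```text
(array([-434.9,   -5.4,    3.1]), array([-0.25, -0.  ,  4.47]))
```

{"method": "play_rows", "body": {"moves": [[-18, 0, 0, 0, 0, 0.5], [-52, -1, 0, 0, 0, 1.5], [-94, -1, 1, 0, 0, 2.5], [-138, -2, 1, 0, 0, 3.5], [-182, -2, 1, 0, 0, 4.5], [-226, -3, 2, 0, 0, 4.5], [-270, -3, 2, 0, 0, 4.5], [-314, -4, 2, 0, 0, 4.5], [-358, -4, 3, 0, 0, 4.5], [-396, -5, 3, 0, 0, 4.5], [-422, -5, 3, 0, 0, 4.5], [-433, -5, 3, 0, 0, 4.5], [-435, -5, 3, 0, 0, 4.5], [-435, -5, 3, 0, 0, 4.5], [-435, -5, 3, 0, 0, 4.5], [-435, -5, 3, 0, 0, 4.5]], "gripper": 1}}

```text
time: 30.95
tool_pos: [0.5238, -0.1379, 0.2005]
tcp_rot: [0.707, 0.708, -0.001, -0.002]
ft_force: [0.0, 0.3, 0.3]
opening: 0.0852
grasp_force: 0.0
```

```bash
python3 - <<'E'
from h import *
print(delta([.5228,-.1395,.0215],np.radians(0)))
a=eyes.snapshot("top")[:,:,::-1];b=eyes.snapshot("side")[:,:,::-1]
cv2.imwrite("pics/m8.png",np.hstack([cv2.resize(x,None,fx=2.5,fy=2.5)for x in(a[125:285,70:230],b[215:375,160:320])]))
E
```

```text
(array([ -1.8,  -0.4, 179. ]), array([-0.2 , -0.06,  0.07]))
```

View pics/m8.png

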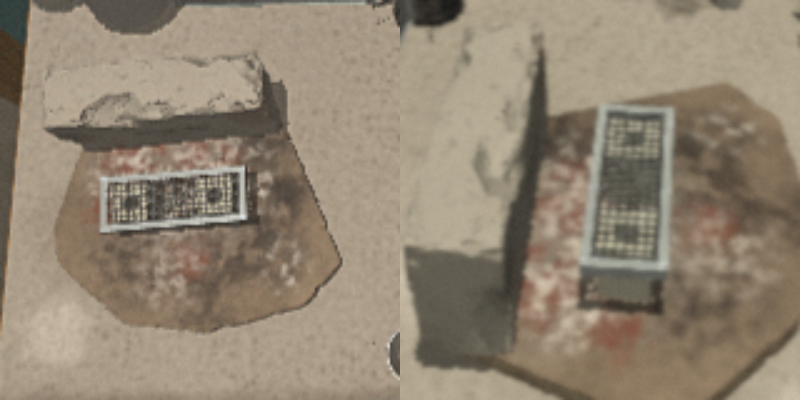

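The screen lies level over both posts, parallel to the brick and centred. Its top-crop corners are (102,178), (246,166), (246,220), (102,233), and the posts show at both ends.

```bash
python3 - <<'E'
from h import *
X=cast("top",(np.array([(102,178),(246,166),(246,220),(102,233)])+.5)/2.5+[70,125]-.5,.070);print(X.mean(0))
Y=cast("side",(np.array([(198,104),(275,107),(268,269),(181,265)])+.5)/2.5+[160,215]-.5,.070);print(Y.mean(0))
E
```

```text
[0.49149058 0.29329688 0.07      ]
[0.49264224 0.29492697 0.07      ]
```

{"method": "play_rows", "body": {"moves": [[-1, 0, 35, 0, 0, 0], [-1, 0, 75, 0, 0, 0], [-1, 0, 115, 0, 0, 0], [-1, 0, 140, 0, 0, 0], [-1, 0, 157, 0, 0, 0], [-1, 0, 168, 0, 0, 0], [-1, 0, 174, 0, 0, 0], [-1, 0, 178, 0, 0, 0], [-1, 0, 180, 0, 0, 0], [-1, 0, 180, 0, 0, 0], [-1, 0, 180, 0, 0, 0]]}}

```text
time: 32.15
tool_pos: [0.524, -0.1403, 0.0214]
tcp_rot: [0.707, 0.707, -0.001, -0.001]
ft_force: [0.1, -0.0, 0.2]
opening: 0.0852
grasp_force: 0.0
```

{"method": "play_rows", "body": {"moves": [[0, 0, 0, 0, 0, 0], [0, 0, 0, 0, 0, 0], [0, 0, 0, 0, 0, 0], [0, 0, 0, 0, 0, 0], [0, 0, 0, 0, 0, 0], [0, 0, 0, 0, 0, 0], [0, 0, 0, 0, 0, 0], [0, 0, 0, 0, 0, 0]], "gripper": -1, "grip_force": 35}}

```text
time: 32.95
tool_pos: [0.524, -0.1403, 0.0216]
tcp_rot: [0.707, 0.707, -0.001, -0.001]
ft_force: [-0.4, 1.1, 5.8]
opening: 0.0551
grasp_force: 36.9
```

{"method": "play_rows", "body": {"moves": [[0, 0, -3, 0, 0, 0], [0, 0, -8, 0, 0, 0], [0, 0, -16, 0, 0, 0], [0, 0, -24, 0, 0, 0], [0, 0, -30, 0, 0, 0], [0, 0, -30, 0, 0, 0], [0, 0, -30, 0, 0, 0]]}}

```text
time: 33.65
tool_pos: [0.5237, -0.1402, 0.051]
tcp_rot: [0.707, 0.707, -0.001, -0.001]
ft_force: [-0.4, 0.4, -1.7]
opening: 0.0548
grasp_force: 37.2
```

```bash
python3 - <<'E'
from h import *
b=eyes.snapshot("side")[:,:,::-1];x=b[130:220,200:320]
cv2.imwrite("pics/m9.png",cv2.resize(x,None,fx=6,fy=6,interpolation=cv2.INTER_CUBIC))
E
```

```text
(no output)
```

View pics/m9.png

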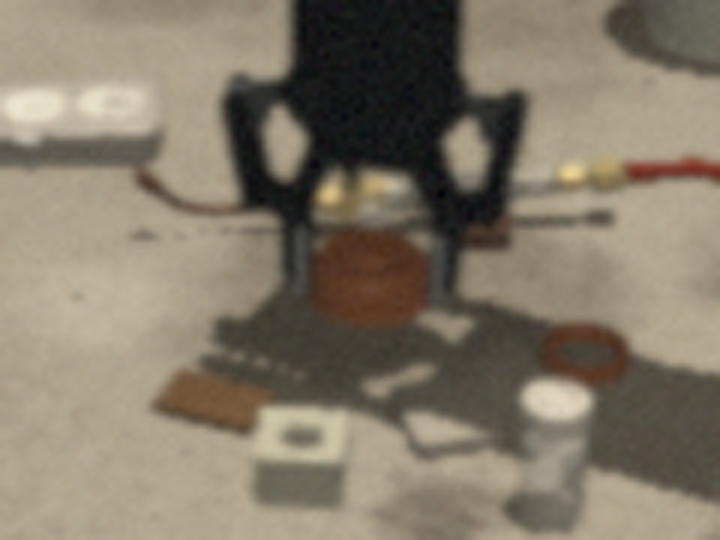

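The bowl hangs level between the jaws at (370,280), clear of the bench. The ring (585,352), short post (300,450) and vial (555,440) are undisturbed.

{"method": "play_rows", "body": {"moves": [[0, 0, -15, 0, 0, 0], [0, 0, -40, 0, 0, 0], [0, 0, -70, 0, 0, 0], [0, 0, -100, 0, 0, 0], [0, 0, -125, 0, 0, 0], [0, 0, -143, 0, 0, 0], [0, 0, -148, 0, 0, 0], [0, 0, -148, 0, 0, 0]]}}

```text
time: 34.5
tool_pos: [0.5244, -0.1403, 0.1998]
tcp_rot: [0.707, 0.707, -0.0, -0.0]
ft_force: [-0.3, 0.3, -1.8]
opening: 0.0552
grasp_force: 37.3
```

```bash
python3 - <<'E'
from h import *
print(delta([.4945,.2940,.2],np.radians(4.5)))
E
```

```text
(array([ 4.343e+02, -3.020e+01, -2.000e-01]), array([-0.06,  0.01, -4.53]))
```

{"method": "play_rows", "body": {"moves": [[10, -1, 0, 0, 0, -0.5], [30, -2, 0, 0, 0, -1], [60, -4, 0, 0, 0, -1.5], [95, -7, 0, 0, 0, -2], [130, -9, 0, 0, 0, -2.5], [167, -12, 0, 0, 0, -3], [204, -14, 0, 0, 0, -3.5], [241, -17, 0, 0, 0, -4], [278, -19, 0, 0, 0, -4.5], [315, -22, 0, 0, 0, -4.5], [350, -24, 0, 0, 0, -4.5], [382, -27, 0, 0, 0, -4.5], [407, -28, 0, 0, 0, -4.5], [424, -30, 0, 0, 0, -4.5], [432, -30, 0, 0, 0, -4.5], [434, -30, 0, 0, 0, -4.5], [434, -30, 0, 0, 0, -4.5], [434, -30, 0, 0, 0, -4.5], [434, -30, 0, 0, 0, -4.5]]}}

```text
time: 36.4
tool_pos: [0.4944, 0.2929, 0.199]
tcp_rot: [0.679, 0.734, -0.001, -0.001]
ft_force: [0.3, 0.0, -1.7]
opening: 0.055
grasp_force: 37.3
```

```bash
python3 - <<'E'
from h import *
print(delta([.4945,.2940,.0925],np.radians(4.5)))
E
```

```text
(array([  1.1,   0.5, 106.5]), array([-0.18, -0.03, -0.11]))
```

{"method": "play_rows", "body": {"moves": [[0, 0, 25, 0, 0, 0], [0, 0, 52, 0, 0, 0], [0, 0, 75, 0, 0, 0], [0, 0, 90, 0, 0, 0], [0, 0, 98, 0, 0, 0], [0, 0, 102, 0, 0, 0], [0, 0, 104.5, 0, 0, 0], [0, 0, 106, 0, 0, 0], [0, 0, 107, 0, 0, 0], [0, 0, 107.5, 0, 0, 0], [0, 0, 107.5, 0, 0, 0], [0, 0, 107.5, 0, 0, 0]]}}

```text
time: 37.6
tool_pos: [0.494, 0.294, 0.0917]
tcp_rot: [0.679, 0.734, -0.001, -0.001]
ft_force: [0.6, -0.2, -1.2]
opening: 0.0552
grasp_force: 37.3
```

```bash
python3 - <<'E'
from h import *
print(monitor.get_obs()['ft_force'],delta([.4945,.2940,.0915],np.radians(4.5)))
a=eyes.snapshot("top")[:,:,::-1];b=eyes.snapshot("side")[:,:,::-1]
cv2.imwrite("pics/m10.png",np.hstack([cv2.resize(x,None,fx=3,fy=3)for x in(a[150:270,90:220],b[215:335,190:320])]))
E
```

```text
[ 0.5812064  -0.17821436 -1.18908106] (array([-0. ,  0.5,  0.2]), array([-0.15, -0.06, -0.03]))
```

View pics/m10.png

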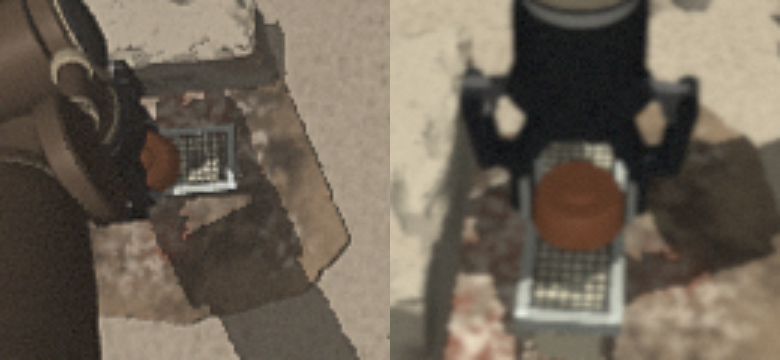

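The bowl is over the middle of the screen (side crop (580,205)) and just about to touch. I'll lower 1 mm and release.

{"method": "play_rows", "body": {"moves": [[0, 0, 0.5, 0, 0, 0], [0, 0, 1, 0, 0, 0], [0, 0, 1, 0, 0, 0], [0, 0, 1, 0, 0, 0]]}}

```text
time: 38.1
tool_pos: [0.4941, 0.294, 0.0917]
tcp_rot: [0.679, 0.734, -0.001, -0.001]
ft_force: [-1.4, -1.3, 6.1]
opening: 0.0551
grasp_force: 38.3
```

{"method": "play_rows", "body": {"moves": [[0, 0, 0, 0, 0, 0], [0, 0, 0, 0, 0, 0], [0, 0, 0, 0, 0, 0], [0, 0, 0, 0, 0, 0], [0, 0, 0, 0, 0, 0], [0, 0, 0, 0, 0, 0]], "gripper": 0.9}}

```text
time: 38.7
tool_pos: [0.4938, 0.2938, 0.0903]
tcp_rot: [0.679, 0.734, -0.001, -0.001]
ft_force: [1.0, -0.6, 0.7]
opening: 0.0812
grasp_force: 0.0
```

{"method": "play_rows", "body": {"moves": [[0, 0, -5, 0, 0, 0], [0, 0, -20, 0, 0, 0], [0, 0, -50, 0, 0, 0], [0, 0, -90, 0, 0, 0], [0, 0, -110, 0, 0, 0], [0, 0, -115, 0, 0, 0], [0, 0, -115, 0, 0, 0], [0, 0, -115, 0, 0, 0]]}}

```text
time: 39.5
tool_pos: [0.4933, 0.2934, 0.2044]
tcp_rot: [0.679, 0.734, -0.002, -0.002]
ft_force: [-1.2, -0.3, -0.7]
opening: 0.0811
grasp_force: 0.0
```

```bash
python3 - <<'E'
from h import *
print(delta([.4195,-.1390,.2],np.radians(0)))
E
```

```text
(array([-425.3, -107.2,    4.9]), array([-0.28,  0.01,  4.47]))
```

{"method": "play_rows", "body": {"moves": [[-18, -4, 0, 0, 0, 0.5], [-52, -13, 1, 0, 0, 1.5], [-94, -24, 1, 0, 0, 2.5], [-136, -34, 2, 0, 0, 3.5], [-178, -45, 2, 0, 0, 4.5], [-220, -55, 3, 0, 0, 4.5], [-262, -66, 3, 0, 0, 4.5], [-304, -77, 4, 0, 0, 4.5], [-346, -87, 4, 0, 0, 4.5], [-386, -97, 5, 0, 0, 4.5], [-412, -104, 5, 0, 0, 4.5], [-423, -107, 5, 0, 0, 4.5], [-425, -107, 5, 0, 0, 4.5], [-425, -107, 5, 0, 0, 4.5], [-425, -107, 5, 0, 0, 4.5], [-425, -107, 5, 0, 0, 4.5]], "gripper": 0.6}}

```text
time: 41.1
tool_pos: [0.4207, -0.1371, 0.2003]
tcp_rot: [0.707, 0.708, -0.001, -0.002]
ft_force: [1.3, 0.3, 0.1]
opening: 0.0682
grasp_force: 0.0
```

```bash
python3 - <<'E'
from h import *
print(delta([.4195,-.1390,.02],np.radians(0)))
T=eyes.snapshot("top");S=eyes.snapshot("side")
np.savez("s.npz",T=T,S=S)
for n,I,roi in(("top",T,(140,90,90,130)),("side",S,(210,180,130,150))):
    r,c,h,w=roi
    m=cv2.inRange(cv2.cvtColor(I[r:r+h,c:c+w],cv2.COLOR_RGB2HSV),(3,120,70),(14,255,255))
    k,l,s,ce=cv2.connectedComponentsWithStats(m);i=1+s[1:,4].argmax();b=s[i]
    u=b[:2]+b[2:4]/2-.5+[c,r]; print(n,b,u,cast(n,u,.082)[0])
    # ring on original picture, ellipse fit
    I0=cv2.imread(f"pics/{n}0.png")
    r,c,h,w=(215,285,32,32) if n=="top" else (178,286,20,26)
    H=cv2.cvtColor(I0[r:r+h,c:c+w],cv2.COLOR_BGR2HSV); m=cv2.inRange(H,(2,75,60),(16,255,255))
    p=cv2.findNonZero(m)
    e=cv2.fitEllipse(cv2.convexHull(p)); print(" ring",len(p),e,cast(n,np.array(e[0])+[c,r],.008)[0])
E
```

```text
(array([ -2.1,  -0.6, 180.3]), array([-0.2 , -0.06,  0.07]))
top [ 38  54  21  20 332] [138.  203.5] [0.49143577 0.29319108 0.082     ]
 ring 82 ((14.478583335876465, 15.480085372924805), (14.921586990356445, 15.023730278015137), 89.79296112060547) [ 0.41969823 -0.13986071  0.008     ]
side [ 58  59  30  29 686] [252.5 283. ] [0.49160444 0.29772295 0.082     ]
 ring 115 ((11.268475532531738, 9.958959579467773), (10.632923126220703, 15.579822540283203), 98.53141784667969) [ 0.42011917 -0.13798956  0.008     ]
```

{"method": "play_rows", "body": {"moves": [[-1, 0, 35, 0, 0, 0], [-1, 0, 75, 0, 0, 0], [-1, 0, 115, 0, 0, 0], [-1, 0, 140, 0, 0, 0], [-1, 0, 157, 0, 0, 0], [-1, 0, 167, 0, 0, 0], [-1, 0, 172, 0, 0, 0], [-1, 0, 175, 0, 0, 0], [-1, 0, 177, 0, 0, 0], [-1, 0, 177, 0, 0, 0], [-1, 0, 177, 0, 0, 0]]}}

```text
time: 42.3
tool_pos: [0.4207, -0.1394, 0.0241]
tcp_rot: [0.707, 0.707, -0.001, -0.001]
ft_force: [-0.1, 0.5, -0.4]
opening: 0.0681
grasp_force: 0.0
```

{"method": "play_rows", "body": {"moves": [[0, 0, 0, 0, 0, 0], [0, 0, 0, 0, 0, 0], [0, 0, 0, 0, 0, 0], [0, 0, 0, 0, 0, 0], [0, 0, 0, 0, 0, 0], [0, 0, 0, 0, 0, 0], [0, 0, 0, 0, 0, 0], [0, 0, 0, 0, 0, 0]], "gripper": -1, "grip_force": 25}}

```text
time: 43.1
tool_pos: [0.4204, -0.1393, 0.024]
tcp_rot: [0.707, 0.707, -0.001, -0.001]
ft_force: [0.1, -0.0, 5.5]
opening: 0.04
grasp_force: 25.2
```

{"method": "play_rows", "body": {"moves": [[0, 0, -3, 0, 0, 0], [0, 0, -8, 0, 0, 0], [0, 0, -18, 0, 0, 0], [0, 0, -40, 0, 0, 0], [0, 0, -75, 0, 0, 0], [0, 0, -110, 0, 0, 0], [0, 0, -145, 0, 0, 0], [0, 0, -167, 0, 0, 0], [0, 0, -175, 0, 0, 0], [0, 0, -175, 0, 0, 0]]}}

```text
time: 44.1
tool_pos: [0.4214, -0.1395, 0.1998]
tcp_rot: [0.707, 0.707, -0.0, 0.0]
ft_force: [-0.3, 0.2, -1.2]
opening: 0.0401
grasp_force: 25.5
```

```bash
python3 - <<'E'
from h import *
o=monitor.get_obs();print(delta([.494,.2940,.2],np.radians(4.5)))
I=eyes.snapshot("side");p=proj("side",o['tool_pos']-[0,0,.02]).astype(int);r,c=p[1]-25,p[0]-30
C=I[r:r+50,c:c+60];m=cv2.inRange(cv2.cvtColor(C,cv2.COLOR_RGB2HSV),(2,75,50),(16,255,255))
k,l,s,ce=cv2.connectedComponentsWithStats(m);i=1+s[1:,4].argmax();b=s[i];u=b[:2]+b[2:4]/2-.5+[c,r]
print(b,u,cast("side",u,o['tool_pos'][2]-.0245+.005),o['tool_pos'])
cv2.imwrite("pics/m11.png",cv2.resize(C[:,:,::-1],None,fx=8,fy=8,interpolation=cv2.INTER_CUBIC))
E
```

```text
(array([433.6,  72.4,  -0.5]), array([-0.  ,  0.04, -4.53]))
[ 24  20  16  11 143] [302.5 131. ] [[ 0.41928971 -0.14196207  0.18034253]] [ 0.42136202 -0.13951875  0.19984253]
```

View pics/m11.png

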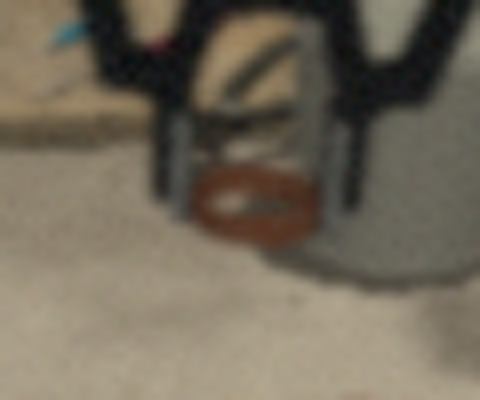

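The ring hangs flat in the jaws at crop (255,203). I'll carry it over the bowl.

{"method": "play_rows", "body": {"moves": [[10, 2, 0, 0, 0, -0.5], [30, 5, 0, 0, 0, -1], [60, 10, 0, 0, 0, -1.5], [95, 16, 0, 0, 0, -2], [130, 22, 0, 0, 0, -2.5], [167, 28, 0, 0, 0, -3], [204, 34, 0, 0, 0, -3.5], [241, 40, 0, 0, 0, -4], [278, 46, 0, 0, 0, -4.5], [315, 53, 0, 0, 0, -4.5], [350, 58, 0, 0, 0, -4.5], [382, 64, 0, 0, 0, -4.5], [407, 68, 0, 0, 0, -4.5], [424, 71, 0, 0, 0, -4.5], [432, 72, 0, 0, 0, -4.5], [434, 72, 0, 0, 0, -4.5], [434, 72, 0, 0, 0, -4.5], [434, 72, 0, 0, 0, -4.5], [434, 72, 0, 0, 0, -4.5]]}}

```text
time: 46.05
tool_pos: [0.4929, 0.2938, 0.1985]
tcp_rot: [0.679, 0.734, -0.001, -0.001]
ft_force: [-0.2, -0.5, -0.2]
opening: 0.0403
grasp_force: 25.5
```

```bash
python3 - <<'E'
from h import *
print(delta([.494,.2940,.124],np.radians(4.5)))
E
```

```text
(array([ 0.1,  1.4, 74.5]), array([-0.18, -0.03, -0.1 ]))
```

{"method": "play_rows", "body": {"moves": [[0, 0.5, 20, 0, 0, 0], [0, 0.5, 40, 0, 0, 0], [0, 0.5, 55, 0, 0, 0], [0, 0.5, 65, 0, 0, 0], [0, 0.5, 71, 0, 0, 0], [0, 0.5, 74, 0, 0, 0], [0, 0.5, 74.5, 0, 0, 0], [0, 0.5, 74.5, 0, 0, 0], [0, 0.5, 74.5, 0, 0, 0]]}}

```text
time: 46.95
tool_pos: [0.4936, 0.2952, 0.1247]
tcp_rot: [0.679, 0.734, -0.0, -0.001]
ft_force: [-0.1, -0.3, -1.0]
opening: 0.0406
grasp_force: 25.5
```

```bash
python3 - <<'E'
from h import *
print(delta([.494,.2940,.1165],np.radians(4.5)))
a=eyes.snapshot("top")[:,:,::-1];b=eyes.snapshot("side")[:,:,::-1]
cv2.imwrite("pics/m12.png",np.hstack([cv2.resize(x,None,fx=8,fy=8,interpolation=cv2.INTER_CUBIC)for x in(a[178:228,115:165],b[240:290,228:278])]))
E
```

```text
(array([-1.2,  0.3,  8.2]), array([-0.09, -0.08, -0.03]))
```

View pics/m12.png

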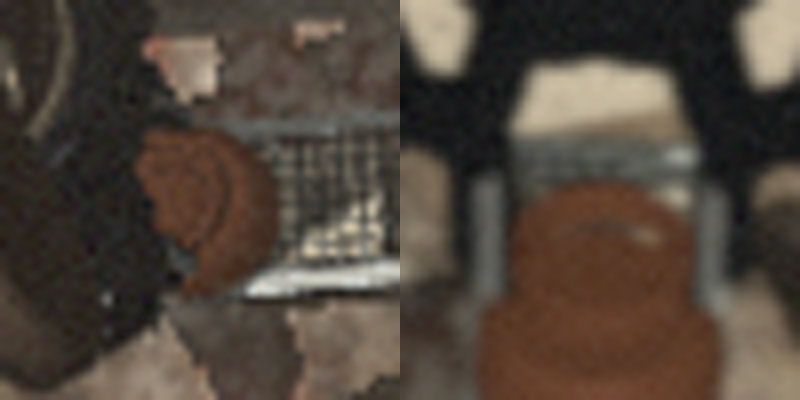

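In the side crop, the ring (512–700, centre 606) and bowl (478–722, centre 600) line up within about 1 mm. In the top crop, the right edges (226 and 280) also fit concentric circles after allowing for height, so I'll lower.

{"method": "play_rows", "body": {"moves": [[-1, 0, 1.5, 0, 0, 0], [-1, 0, 3, 0, 0, 0], [-1, 0, 4.5, 0, 0, 0], [-1, 0, 5.5, 0, 0, 0], [-1, 0, 6.5, 0, 0, 0], [-1, 0, 7.2, 0, 0, 0], [-1, 0, 7.8, 0, 0, 0], [-1, 0, 8.2, 0, 0, 0], [-1, 0, 8.2, 0, 0, 0]]}}

```text
time: 47.95
tool_pos: [0.4932, 0.2939, 0.1161]
tcp_rot: [0.679, 0.734, -0.001, -0.001]
ft_force: [-1.4, -0.7, 2.5]
opening: 0.0401
grasp_force: 25.7
```

{"method": "play_rows", "body": {"moves": [[0, 0, 0, 0, 0, 0], [0, 0, 0, 0, 0, 0], [0, 0, 0, 0, 0, 0], [0, 0, 0, 0, 0, 0], [0, 0, 0, 0, 0, 0], [0, 0, 0, 0, 0, 0]], "gripper": 0.5}}

```text
time: 48.55
tool_pos: [0.4932, 0.2938, 0.1157]
tcp_rot: [0.679, 0.734, -0.001, -0.001]
ft_force: [1.2, -0.5, -0.0]
opening: 0.0639
grasp_force: 0.0
```

{"method": "play_rows", "body": {"moves": [[0, 0, -5, 0, 0, 0], [0, 0, -20, 0, 0, 0], [0, 0, -50, 0, 0, 0], [0, 0, -80, 0, 0, 0], [0, 0, -95, 0, 0, 0], [-20, 0, -100, 0, 0, 0], [-60, 0, -100, 0, 0, 0], [-105, 0, -100, 0, 0, 0], [-150, 0, -100, 0, 0, 0], [-195, 0, -100, 0, 0, 0], [-240, 0, -100, 0, 0, 0], [-275, 0, -100, 0, 0, 0], [-295, 0, -100, 0, 0, 0], [-300, 0, -100, 0, 0, 0], [-300, 0, -100, 0, 0, 0]]}}

```text
time: 50.05
tool_pos: [0.5169, -0.0056, 0.2158]
tcp_rot: [0.68, 0.734, -0.001, -0.001]
ft_force: [-0.2, 0.2, 0.1]
opening: 0.0637
grasp_force: 0.0
```

```bash
python3 - <<'E'
from h import *
a=eyes.snapshot("top")[:,:,::-1];b=eyes.snapshot("side")[:,:,::-1]
cv2.imwrite("pics/m13.png",np.hstack([cv2.resize(x,None,fx=5,fy=5,interpolation=cv2.INTER_CUBIC)for x in(a[155:245,95:175],b[230:320,210:290])]))
E
```

```text
(no output)
```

View pics/m13.png

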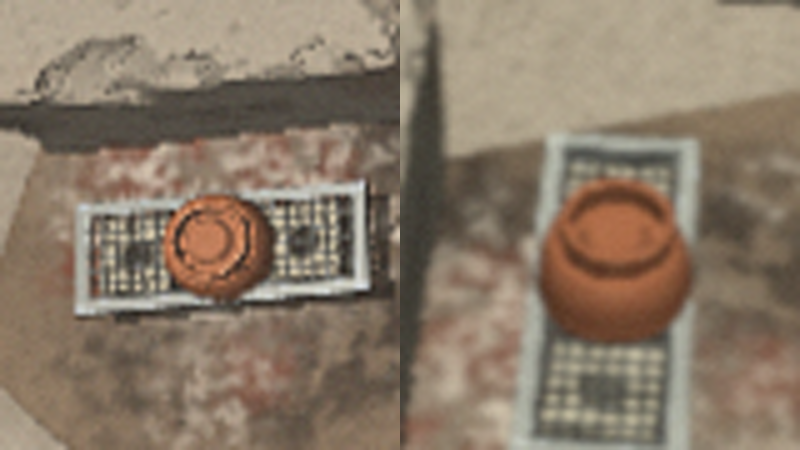

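The ring sits flat round the step: step centred at (205,238) in the top crop, ring ellipse at 560–680 in the side crop. The bowl is in mid-screen and the gripper is clear.

```bash
python3 -c "
from station import job
print(job.sign_off())"
```

```text
the job is handed in; nothing more can be done
None
```

The job is handed in at about 50 s of the 144 s: both tall posts, the screen, the bowl and the foot ring are in place, and the last pictures show them level and centred; the short post and vial were not touched, and no verdict came back.

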